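# Put the reagent bottles back on their own stands

## Task

Two bottles and a vial were put back on each other's stands: by size, the large white bottle with the blue cap belongs on the largest round stand, the brown bottle on the middle-sized one and the small vial on the smallest, each upright in the middle of its stand. Use the square metal plate as the free spot on the way, never the bare worktop, and do not tip them. Leave the spare green-capped bottle and the timer at the front edge alone.

Things in the scene. Friction and masses are not known exactly. Their poses are not given: they have to be found in the camera images.
- large_bottle: the largest of the bottles to be moved: white round bottle with a blue cap, 52 mm diameter, 115 mm tall (straight round body up to about 80 mm, cap on top). Loose, upright, about 0.12 kg. Origin: centre of its underside, z up its axis.
- brown_bottle: brown round bottle with a black cap, 48 mm diameter, 105 mm tall (straight round body up to about 72 mm). Loose, upright, about 0.12 kg. Origin: centre of its underside, z up its axis.
- small_vial: small clear glass vial with a white crimp cap, 27 mm diameter, 64 mm tall (straight body up to about 45 mm). Loose, upright, about 0.04 kg. Origin: centre of its underside, z up its axis.
- stand_large: largest of three round white plastic bottle stands (shallow dishes of the same shape): 104 mm outside diameter, rim 14.5 mm high and 3.5 mm thick, flat inner floor 8 mm above the worktop. Fixed to the worktop. Origin: centre of its underside, z up.
- stand_medium: middle-sized of three round white plastic bottle stands (shallow dishes of the same shape): 86 mm outside diameter, rim 14.5 mm high and 3.5 mm thick, flat inner floor 8 mm above the worktop. Fixed to the worktop. Origin: centre of its underside, z up.
- stand_small: smallest of three round white plastic bottle stands (shallow dishes of the same shape): 68 mm outside diameter, rim 14.5 mm high and 3.5 mm thick, flat inner floor 8 mm above the worktop. Fixed to the worktop. Origin: centre of its underside, z up.
- parking_plate: flat square aluminium plate on four rubber feet, 90 x 90 mm, top face 8 mm above the worktop; the one free spot, empty at the start. Fixed to the worktop. Origin: centre of its underside, z up, x and y along its edges.
- spare_bottle: bystander: white round bottle with a green cap, 46 mm diameter, 98 mm tall, standing loose on the bare worktop behind the work; not part of the job. Origin: centre of its underside, z up.
- timer: bystander: white bench timer with three round keys, 62 x 66 x 19 mm, lying loose near the front edge of the worktop, left of the work (a like one far back is fixed scenery); not part of the job. Origin: centre of its underside, z up.
There are look-alikes about, which are no part of the job. Several things have the shape of the small_vial; the one meant has the colours described above.

How it is judged:
At the end, for the whole second after the job is handed in: Large white bottle on the largest stand, brown bottle on the middle-sized, vial on the smallest: each within 15 mm of the stand's centre, foot on the inner floor (5 to 12 mm above the stand's underside), upright within 0.1 rad, at rest (under 20 mm/s and 0.2 rad/s) (horizontal distance between large_bottle and stand_large below 0.015 m and z of large_bottle in the frame of stand_large between 0.005 and 0.012 m and angle between each of large_bottle, brown_bottle, small_vial's own z axis and vertical below 0.1 rad and linear speed of each of large_bottle, brown_bottle, small_vial below 0.02 m/s and angular speed of each of large_bottle, brown_bottle, small_vial below 0.2 rad/s and horizontal distance between brown_bottle and stand_medium below 0.015 m and z of brown_bottle in the frame of stand_medium between 0.005 and 0.012 m and horizontal distance between small_vial and stand_small below 0.015 m and z of small_vial in the frame of stand_small between 0.005 and 0.012 m); the robot touches nothing.
It fails at once if a bottle or the vial is set down on, or dropped to, the bare worktop (height (world z) of any of large_bottle, brown_bottle, small_vial below 0.004 m).
It fails at once if a bottle or the vial is tipped over (angle between any of large_bottle, brown_bottle, small_vial's own z axis and vertical above 0.6 rad).
It fails at once if the spare bottle or the timer is disturbed (moved by more than 25 mm) (distance of any of spare_bottle, timer from where it was at the start of the episode above 0.025 m).
It also fails if it takes over 112 s, if anything falls off the work surface, if the arm or the gripper's body presses on something with over 40 N, if the wrist force passes 120 N, or if a joint passes its speed limit or range.

## Robot

A 6-joint arm with a two-finger parallel gripper is mounted at the origin on a cart in front of the work surface, level with it; the furniture and walls round the work are solid. World frame = base frame: x ahead of the robot, y to its left, z up, the work surface at z = 0. Lengths are in m, angles in rad, forces in N, time in s.
With the tool pointing down it reaches from about 0.35 to 0.925 m from the base axis. Payload 6.4 kg.
Tool frame: the origin (TCP) lies between the finger pads; the fingertips stand 19 mm ahead of it and the grasp point (between the pads) is the TCP; z points along the fingers, y is the line along which they close (so a half turn about z gives the same grasp; the last joint's range is limited). The gripper opens to 94 mm and grips with 3 to 60 N. Pads are 16 mm wide; open, the fingers measure 119 mm over their backs; the gripper's body (75 mm by 177 mm) begins 78 mm behind the grasp point.
Start: joints at [0.934, 0.245, 1.558, -0, 1.339, -0.174], TCP at [0.29, 0.582, 0.224] pointing down, gripper open.
Joint ranges: [-3.13, 3.13], [-1.02, 2.26], [0.13, 2.54], [-0.95, 4.09], [0.21, 2.88], [-2.74, 2.74]. Speed limits (rad/s): [2.57, 2.57, 3.14, 3.14, 3.14, 3.14].

## Interface

Orientations are given as a unit quaternion [w, x, y, z].
In Python, from station import * gives the robot as it stands.
- The arm moves only by the tool play_rows, never from a script. Its argument "rows" is a list of rows, each a list of 2 entries, a list of its own where there are three numbers: the shift along the tool's x, y, z each as a share of 0.15 m, from -1 to 1, then the turn about the tool's z as a share of 90 degrees, from -1 to 1. A call has 1 to 12 rows; each row is the pose to reach, as a shift and turn from the pose commanded when the call began, along the tool's axes at that moment; what a row does not reach only later rows make up. A row lasts 1/12 s, in which the tool goes at most 41.7 mm and 7.16 degrees, less where a joint would pass 70% of its speed; a pose out of reach is approached as far as the arm can. A call with a number of a shift or a turn outside -1 to 1 is refused whole. A call with a gripper value outside its range is refused whole. "jaw" is the closure, from -1 (fully open) to 1 (shut), set as the call begins (left out, the last holds). The fingers move at their own pace and stop on an object; "grip_force" is the grip in N (left out, the last holds). Time passes only in rows, so rows that repeat a pose let the fingers close. It gives the time, the measured TCP pose, the force, the opening and the grip force at its end, in the units of the state.
- get_obs(): the state, without advancing time (a new reading comes with each control period).
- grab_frame(name): name is "scene" or "top"; returns the picture (480x640x3 uint8, red, green, blue); there is no depth.
- get_calibration(name): a dict with "intrinsics" (3x3 intrinsics, pixels), "distortion" ([k1, k2, p1, p2, k3] as OpenCV has them; the pictures are not rectified), "rvec" (rotation vector, rad) and "tvec" (3), from world to camera coordinates, as OpenCV has them. Camera axes: x right, y down, z forward; pixel columns grow to the right and rows downward; lengths in m; the calibration is good to about 2 mm. A picture is of the moment at which its call begins. get_calibration takes no time and is no camera call.
- hand_in(): hands the job in; it is judged then, once.
The state is a dict: "time": time; "q": joint angles; "dq": joint speeds; "joint_torque": joint torques, N m; "tcp_pos": TCP position; "eef_rot": TCP orientation; "wrist_force": force on the tool from outside, world axes, zero at the start; "torque": the same for the moment, N m; "grip_width": finger opening in m; "grasp_force": force on a finger pad.
Only numpy, scipy, OpenCV 4.12 (cv2) and the standard library are available. Lean on these libraries where they do the work, as an engineer would, in place of code of your own. Each camera call takes 0.05 s, during which the arm holds its last target. There are 200 camera calls.

## Working session

There is one attempt and no reset: what is moved stays moved. The work goes in short steps, Python scripts to look and compute and a tool call to move; the robot and the scene stay as the last step left them, time stands still between calls to the robot, and variables do not carry over. Pictures are saved under pics/ and viewed, at most 14 in all, crops included, and the job is handed in when it is done.

Besides the shell and the picture viewer there is one more tool, called as name(argument=value, ...) on one line, values as JSON. play_rows: Moves the arm, as the interface text tells. Its arguments: {"type":"object","properties":{"rows":{"type":"array","items":{"type":"array"}},"jaw":{"type":"number"},"grip_force":{"type":"number"}},"required":["rows"]}

```bash
mkdir -p pics; ls
python3 - <<'E'
from station import *
import cv2
for n in ["scene","top"]:
    cv2.imwrite(f"pics/{n}0.png",cv2.cvtColor(grab_frame(n),cv2.COLOR_RGB2BGR))
    print(n,get_calibration(n))
print(get_obs())
E
```

```text
pics
scene {'intrinsics': array([[624.71129481,   0.        , 316.43415545],
       [  0.        , 624.71129481, 230.36848404],
       [  0.        ,   0.        ,   1.        ]]), 'distortion': array([0.01316332, 0.        , 0.        , 0.        , 0.        ]), 'rvec': array([ 2.09175388, -1.09105677,  0.51338245]), 'tvec': array([-0.40660644,  0.33177117,  0.91764445])}
top {'intrinsics': array([[480.81504256,   0.        , 320.98112692],
       [  0.        , 480.81504256, 241.6703766 ],
       [  0.        ,   0.        ,   1.        ]]), 'distortion': array([-0.12828835,  0.        ,  0.        ,  0.        ,  0.        ]), 'rvec': array([ 2.16719144, -2.1332632 ,  0.10951281]), 'tvec': array([-0.06228041,  0.61653751,  1.18851366])}
{'time': 0.1, 'q': array([ 9.33902121e-01,  2.45744306e-01,  1.55885134e+00, -1.98710185e-05,
        1.33868348e+00, -1.74091303e-01]), 'dq': array([ 0.00061506, -0.00125501, -0.00525345,  0.0008621 ,  0.00131706,
       -0.000271  ]), 'joint_torque': array([ 3.63192394e-04, -4.16914845e+01, -3.15526414e+01,  6.86692516e-02,
        3.09533346e-02, -7.47239164e-05]), 'tcp_pos': array([0.28989583, 0.58122568, 0.22347739]), 'eef_rot': array([-3.23748819e-04,  2.29339532e-01,  9.73346119e-01, -7.78668357e-04]), 'wrist_force': array([-0.50387205,  0.81055705,  0.14284095]), 'torque': array([-0.06285066, -0.04167568,  0.02014499]), 'grasp_force': 0.0, 'grip_width': 0.09365383050979077}
```

View pics/scene0.png

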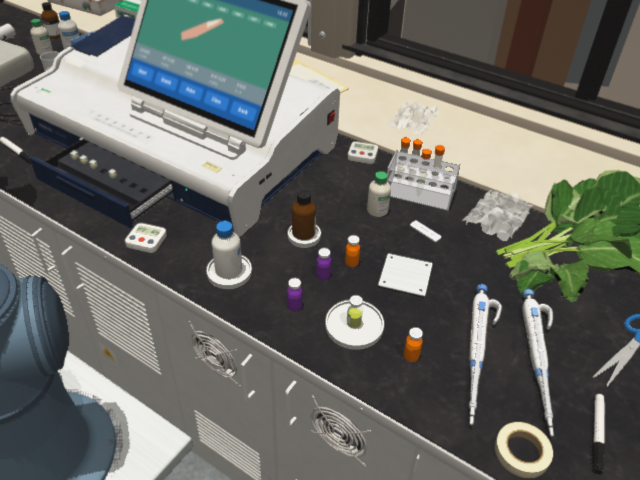

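View pics/top0.png

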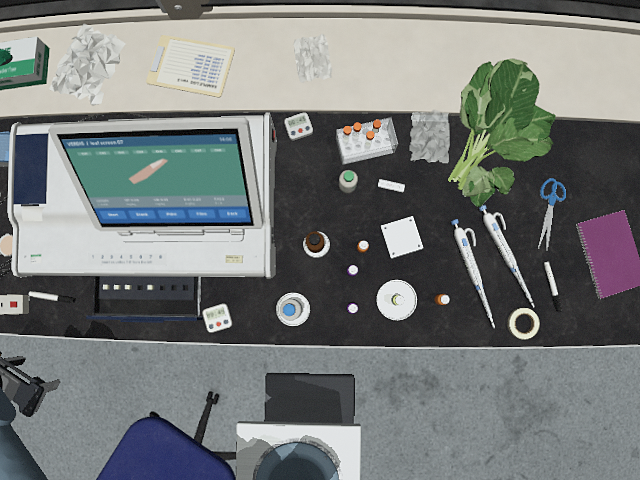

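The scene view shows the large white bottle at (228,250) on the medium stand, and the brown bottle at (303,220) on the small stand. The vial is at (355,312) on the large stand and the plate at (406,274). In the top view these are at (292,309), (316,243), (397,300) and (403,237). Purple vials at (353,270) and (353,308) and orange ones at (363,245) and (443,299) stand close by.

```bash
cat > h.py <<'E'
import numpy as np, cv2
from station import *
C={n:get_calibration(n) for n in("scene","top")}
def P(n):
    c=C[n];R=cv2.Rodrigues(c["rvec"])[0];return c,R
def rays(n,px):
    c,R=P(n);u=cv2.undistortPoints(np.float64(px).reshape(-1,1,2),c["intrinsics"],c["distortion"]).reshape(-1,2)
    return -R.T@c["tvec"],np.c_[u,np.ones(len(u))]@R
def plane(n,px,z):
    o,d=rays(n,px);return o+d*((z-o[2])/d[:,2])[:,None]
def tri(ps,pt):
    X=[]
    for n in("scene","top"):
        c,R=P(n);X.append(np.c_[R,c["tvec"]])
    u=[cv2.undistortPoints(np.float64(p).reshape(1,1,2),C[n]["intrinsics"],C[n]["distortion"]).reshape(2,1) for n,p in(("scene",ps),("top",pt))]
    h=cv2.triangulatePoints(X[0],X[1],u[0],u[1]).ravel();return h[:3]/h[3]
def proj(n,p):
    c=C[n];return cv2.projectPoints(np.float64(p).reshape(-1,1,3),c["rvec"],c["tvec"],c["intrinsics"],c["distortion"])[0].reshape(-1,2)
def comp(im,roi,lo,hi):
    "largest component of hsv range in roi (x0,y0,x1,y1): contour px, centroid"
    x0,y0,x1,y1=roi;m=cv2.inRange(cv2.cvtColor(im,cv2.COLOR_RGB2HSV)[y0:y1,x0:x1],lo,hi)
    k=max(cv2.findContours(m,cv2.RETR_EXTERNAL,cv2.CHAIN_APPROX_NONE)[0],key=len).reshape(-1,2)
    f=np.zeros_like(m);cv2.drawContours(f,[k.reshape(-1,1,2)],-1,1,-1);ys,xs=np.nonzero(f*(m>0))
    return k+[x0,y0],np.array([xs.mean()+x0,ys.mean()+y0])
def circ(xy):
    A=np.c_[2*xy,np.ones(len(xy))];s=np.linalg.lstsq(A,(xy**2).sum(1),rcond=None)[0]
    return s[:2],np.sqrt(s[2]+s[:2]@s[:2])
W=((0,0,150),(180,60,255))
E
cat > m.py <<'E'
from h import *
S=grab_frame("scene");T=grab_frame("top")
for n in C: o=rays(n,[[320,240]])[0];print(n,o.round(3))
st={"large":((372,275,422,326),(322,295,390,350)),"medium":((272,288,316,332),(200,252,256,292)),"small":((300,229,334,262),(282,225,326,250))}
D={"scene":S.copy(),"top":T.copy()}
for k,(rt,rs) in st.items():
    ct,_=comp(T,rt,*W);h=cv2.convexHull(ct).reshape(-1,2)
    pt,r=circ(plane("top",h,.012)[:,:2]); et=cv2.fitEllipse(h)[0]
    cs,_=comp(S,rs,*W)
    low=np.array([[x,cs[cs[:,0]==x,1].max()] for x in np.unique(cs[:,0])[4:-4]])
    ps,r2=circ(plane("scene",low+[0,.5],0.)[:,:2])
    print(k,pt.round(4),r.round(4),"scene",ps.round(4),r2.round(4))
    for p in h: cv2.circle(D["top"],p.tolist(),0,(255,0,0),-1)
    for p in low: cv2.circle(D["scene"],p.tolist(),0,(255,0,0),-1)
pl=[]
for n,im,roi in(("scene",S,(370,245,440,300)),("top",T,(375,210,430,262))):
    k,c=comp(im,roi,*W);q=cv2.minAreaRect(k);pl.append(c);cv2.drawContours(D[n],[k.reshape(-1,1,2)],-1,(255,0,0),1)
    a=cv2.approxPolyDP(k.reshape(-1,1,2),6,True).reshape(-1,2);print("plate",n,plane(n,a,.008)[:,:2].round(3).tolist())
print("plate tri",tri(*pl).round(4))
B=((100,120,80),(125,255,255));caps={"large_cap":((210,215,245,245),(275,295,305,325),B),"greencap":((365,165,395,190),(335,165,362,185),((45,80,40),(90,255,255))),
"purple1":((315,255,332,282),(343,262,360,279),((125,60,30),(160,255,255)))}
for k,(rs,rt,c) in caps.items():
    try:
        a=comp(S,rs,*c)[1];b=comp(T,rt,*c)[1];print(k,a.round(1),b.round(1),tri(a,b).round(4))
    except Exception as e: print(k,e)
for n,(x0,y0,x1,y1),f in(("scene",(190,165,450,365),3),("top",(265,165,465,330),4)):
    im=D[n][y0:y1,x0:x1];cv2.imwrite(f"pics/{n}1.png",cv2.cvtColor(cv2.resize(im,None,fx=f if n=="scene" else 3.6,fy=f if n=="scene" else 3.6,interpolation=cv2.INTER_CUBIC),cv2.COLOR_RGB2BGR))
E
python3 m.py
```

```text
scene [-0.162 -0.581  0.869]
top [ 0.47  -0.077  1.253]
large [ 0.4736 -0.2482] 0.0518 scene [ 0.4832 -0.2447] 0.0506
medium [0.4456 0.0178] 0.0429 scene [0.456  0.0255] 0.0425
small [ 0.6143 -0.0394] 0.0336 scene [ 0.6253 -0.0331] 0.0321
plate scene [[0.665, -0.21], [0.582, -0.238], [0.608, -0.319], [0.692, -0.291]]
plate top [[0.692, -0.29], [0.667, -0.208], [0.583, -0.235], [0.608, -0.316]]
plate tri [ 0.6383 -0.2631  0.005 ]
large_cap [224.  228.3] [288.8 309.5] [0.4465 0.0182 0.1158]
greencap [380.6 176.5] [348.4 176. ] [ 0.7759 -0.1195  0.092 ]
purple1 [323.1 267.8] [351.1 271.9] [ 0.5438 -0.1327  0.0232]
```

View pics/scene1.png

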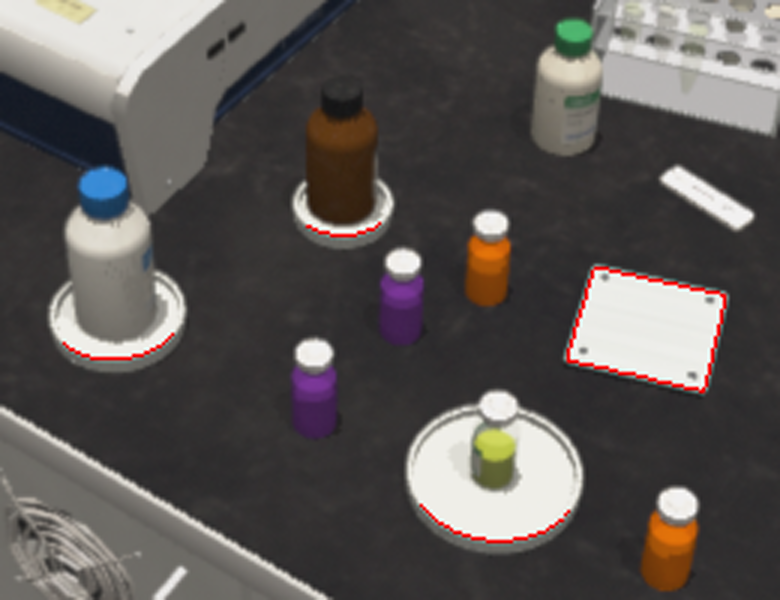

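View pics/top1.png

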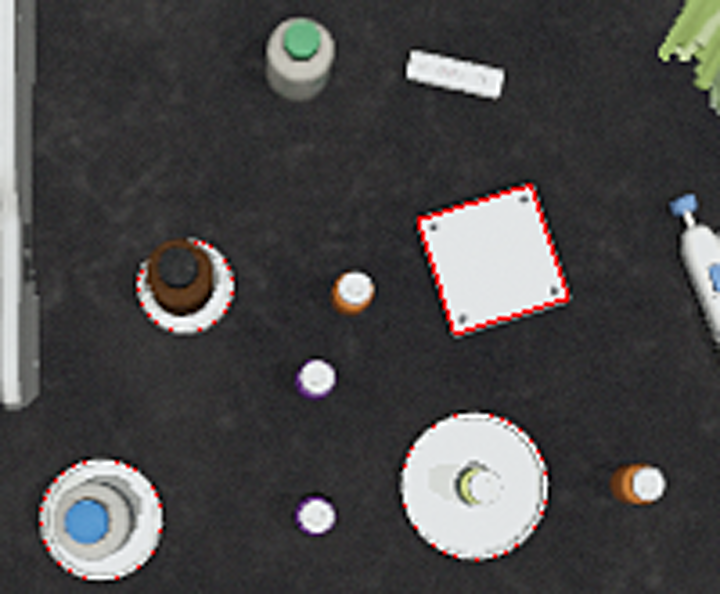

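The overlays sit on the stand rims and the plate edge. The scene contours follow the bright rim, so casting them at rim height makes the two views agree. Next I triangulate the brown cap, the vial cap, the neighbours and the analyzer corner.

```bash
cat >> h.py <<'E'
def go(t,yaw,obs=None):
    "print tool-frame shift (share of .15) and turn (share of 90deg) to world target t, closing-axis yaw deg"
    from scipy.spatial.transform import Rotation as Ro
    o=obs or get_obs();w,x,y,z=o["eef_rot"];R=Ro.from_quat([x,y,z,w]).as_matrix()
    a=np.degrees(np.arctan2(R[1,1],R[0,1]));s=R.T@(np.array(t)-o["tcp_pos"])/.15
    print("t%.1f"%o["time"],"pos",o["tcp_pos"].round(4),"yaw %.1f"%a,"-> shift",s.round(3),"turn",round(((a-yaw+180)%360-180)/90,3),"w",round(o["grip_width"],4))
E
python3 - <<'E'
from h import *
cs=lambda x,y:(x/3+190,y/3+165)
ct=lambda x,y:(x/3.6+265,y/3.6+165)
for n,s,t in(("brown cap",(343,88),(179,266)),("vial cap",(498,402),(487,487)),("purple1",(403,259),(318,376)),("purple2",(314,350),(317,514)),("orange1",(491,220),(357,287)),("orange2",(677,500),(649,483)),("spare",(574,32),(302,40)),("big cap top",(104,182),(86,521))):
    print(n,tri(cs(*s),ct(*t)).round(4))
print("corner foot",plane("scene",[cs(150,215)],0).round(3),plane("scene",[cs(208,150)],0).round(3))
print("corner top tri",tri((240,187),(268,275)).round(3), "top edge px z=.1,.15,.2",[plane("top",[(275,240),(270,276)],z).round(3).tolist() for z in(0,.1,.15,.2)])
for n,b,z in(("brown",(315,239.2),.113),("vial",(400.4,300.4),.072)): print(n,plane("top",[b],z).round(4))
go([.474,-.25,.2],-45);go([.474,-.25,.2],0)
E
```

```text
brown cap [ 0.6154 -0.0396  0.1117]
vial cap [ 0.4719 -0.2491  0.0761]
purple1 [ 0.5463 -0.1346  0.0658]
purple2 [ 0.4522 -0.1349  0.0655]
orange1 [ 0.6079 -0.1607  0.0665]
orange2 [ 0.4757 -0.362   0.0664]
spare [ 0.7752 -0.1208  0.0953]
big cap top [0.4466 0.017  0.1227]
corner foot [[0.54  0.066 0.   ]] [[0.617 0.077 0.   ]]
corner top tri [0.531 0.06  0.137] top edge px z=.1,.15,.2 [[[0.625, 0.069, 0.0], [0.53, 0.08, 0.0]], [[0.612, 0.058, 0.1], [0.525, 0.067, 0.1]], [[0.606, 0.052, 0.15], [0.522, 0.061, 0.15]], [[0.6, 0.046, 0.2], [0.52, 0.055, 0.2]]]
brown [[ 0.6139 -0.0397  0.113 ]]
vial [[ 0.4714 -0.2498  0.072 ]]
t0.2 pos [0.29   0.5814 0.2238] yaw 63.5 -> shift [-3.572 -4.412  0.163] turn 1.205 w 0.0939
t0.2 pos [0.29   0.5814 0.2238] yaw 63.5 -> shift [-3.572 -4.412  0.163] turn 0.705 w 0.0939
```

The stereo fits agree to within a few millimetres. I'll start with the vial, moving towards it while turning to a closing axis at -45°.

play_rows(rows=[[[-0.2, -0.25, 0], 0.08], [[-0.4, -0.5, 0], 0.16], [[-0.6, -0.75, 0], 0.24], [[-0.8, -1, 0], 0.32], [[-0.8, -1, 0], 0.4], [[-0.8, -1, 0], 0.48], [[-0.8, -1, 0], 0.55], [[-0.8, -1, 0], 0.63], [[-0.8, -1, 0], 0.7], [[-0.8, -1, 0], 0.7], [[-0.8, -1, 0], 0.7]], jaw=-1, grip_force=20)

```text
time: 1.12
tcp_pos: [0.3305, 0.3938, 0.2243]
eef_rot: [-0.0, 0.703, 0.711, -0.0]
wrist_force: [-1.1, -0.7, -0.3]
grip_width: 0.0933
grasp_force: 0.0
```

```bash
python3 -c "
from h import *
go([.472,-.2495,.2],-45)"
```

```text
t1.1 pos [0.3305 0.3938 0.2243] yaw 0.6 -> shift [-4.299  0.895  0.163] turn 0.507 w 0.0933
```

play_rows(rows=[[[-0.25, 0.05, 0], 0], [[-0.5, 0.1, 0], 0], [[-0.75, 0.15, 0], 0], [[-1, 0.2, 0], 0]])

```text
time: 1.45
tcp_pos: [0.3616, 0.2428, 0.2244]
eef_rot: [0.0, 0.703, 0.712, -0.0]
wrist_force: [-0.4, 0.2, -0.5]
grip_width: 0.0942
grasp_force: 0.0
```

play_rows(rows=[[[-0.25, 0.05, 0], 0], [[-0.5, 0.1, 0], 0], [[-0.75, 0.15, 0], 0], [[-1, 0.2, 0], 0]])

```text
time: 1.78
tcp_pos: [0.3931, 0.0927, 0.2246]
eef_rot: [0.0, 0.703, 0.711, 0.0]
wrist_force: [0.7, -0.4, -1.1]
grip_width: 0.0938
grasp_force: 0.0
```

play_rows(rows=[[[-0.25, 0.05, 0], 0], [[-0.5, 0.1, 0], 0], [[-0.75, 0.15, 0], 0], [[-1, 0.2, 0], 0]])

```text
time: 2.12
tcp_pos: [0.4244, -0.0573, 0.2247]
eef_rot: [0.0, 0.703, 0.711, 0.0]
wrist_force: [-0.5, 1.5, 0.3]
grip_width: 0.094
grasp_force: 0.0
```

play_rows(rows=[[[-0.25, 0.05, 0], 0.07], [[-0.5, 0.1, 0], 0.14], [[-0.75, 0.15, 0], 0.21], [[-1, 0.2, 0], 0.28], [[-1, 0.2, 0], 0.36], [[-1, 0.2, 0], 0.43], [[-1, 0.2, 0], 0.5], [[-1, 0.2, 0], 0.5], [[-1, 0.2, 0], 0.5], [[-1, 0.2, 0], 0.5]])

```text
time: 2.95
tcp_pos: [0.4557, -0.205, 0.2244]
eef_rot: [-0.0, 0.922, 0.388, -0.0]
wrist_force: [0.3, 0.6, 0.5]
grip_width: 0.0941
grasp_force: 0.0
```

```bash
python3 -c "
from h import *
go([.472,-.2495,.041],-45)"
```

```text
t3.0 pos [ 0.4557 -0.205   0.2244] yaw -44.3 -> shift [-0.136  0.285  1.223] turn 0.008 w 0.0941
```

play_rows(rows=[[[-0.14, 0.28, 0.1], 0], [[-0.14, 0.28, 0.3], 0], [[-0.14, 0.28, 0.5], 0], [[-0.14, 0.28, 0.65], 0], [[-0.14, 0.28, 0.8], 0], [[-0.14, 0.28, 0.8], 0], [[-0.14, 0.28, 0.8], 0]])

```text
time: 3.53
tcp_pos: [0.4704, -0.2489, 0.1038]
eef_rot: [-0.001, 0.922, 0.387, -0.001]
wrist_force: [0.7, 0.5, 0.1]
grip_width: 0.0941
grasp_force: 0.0
```

Run:
```python
from h import *
go([.472,-.2495,.041],-45)
S=grab_frame("scene");T=grab_frame("top")
a=cv2.resize(S[230:380,280:450],None,fx=2.3,fy=2.3);b=cv2.resize(T[230:345,335:465],None,fx=3,fy=3)
b=cv2.copyMakeBorder(b,0,0,0,0,0)
cv2.imwrite("pics/a.png",cv2.cvtColor(np.hstack([a[:345],b[:345]]),cv2.COLOR_RGB2BGR))
```

```text
t3.5 pos [ 0.4704 -0.2489  0.1038] yaw -44.4 -> shift [0.005 0.012 0.418] turn 0.007 w 0.0941
```

View pics/a.png

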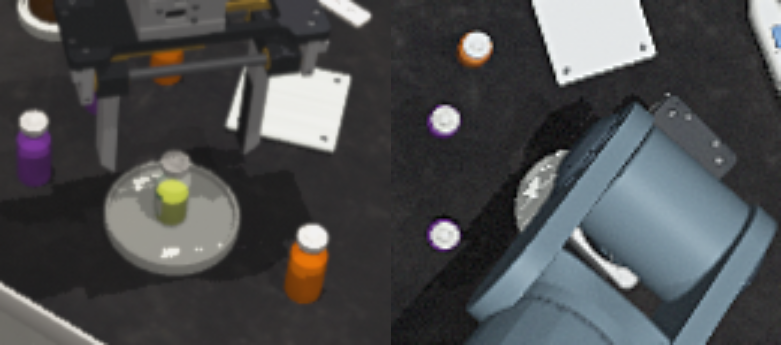

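The picture shows the vial between the open fingers, at (172,190) in the left panel, with the neighbouring vials clear. I'll lower and grip it.

play_rows(rows=[[[0, 0.01, 0.1], 0], [[0, 0.01, 0.2], 0], [[0, 0.01, 0.3], 0], [[0, 0.01, 0.38], 0], [[0, 0.01, 0.42], 0], [[0, 0.01, 0.42], 0], [[0, 0.01, 0.42], 0]])

```text
time: 4.22
tcp_pos: [0.4724, -0.2509, 0.0422]
eef_rot: [0.0, 0.922, 0.387, 0.0]
wrist_force: [-0.3, 0.2, -0.1]
grip_width: 0.094
grasp_force: 0.0
```

play_rows(rows=[[[0, 0, 0], 0], [[0, 0, 0], 0], [[0, 0, 0], 0], [[0, 0, 0], 0], [[0, 0, 0], 0], [[0, 0, 0], 0], [[0, 0, 0], 0], [[0, 0, 0], 0], [[0, 0, 0], 0], [[0, 0, 0], 0], [[0, 0, 0], 0], [[0, 0, 0], 0]], jaw=1, grip_force=12)

```text
time: 5.22
tcp_pos: [0.4719, -0.2505, 0.0414]
eef_rot: [-0.0, 0.922, 0.387, -0.0]
wrist_force: [0.2, 0.4, 0.3]
grip_width: 0.0269
grasp_force: 12.0
```

```bash
python3 -c "
from h import *
print(get_obs()['grasp_force']);go([.638,-.263,.141],-45)"
```

```text
11.999931782484055
t5.2 pos [ 0.4719 -0.2505  0.0414] yaw -44.5 -> shift [ 0.717  0.848 -0.664] turn 0.005 w 0.0269
```

play_rows(rows=[[[0, 0, -0.05], 0], [[0, 0, -0.15], 0], [[0, 0, -0.3], 0], [[0, 0, -0.45], 0], [[0, 0, -0.6], 0], [[0.05, 0.06, -0.66], 0], [[0.2, 0.24, -0.66], 0], [[0.35, 0.42, -0.66], 0], [[0.5, 0.6, -0.66], 0], [[0.62, 0.74, -0.66], 0], [[0.7, 0.83, -0.66], 0], [[0.72, 0.85, -0.66], 0]])

```text
time: 6.22
tcp_pos: [0.6409, -0.263, 0.1409]
eef_rot: [0.001, 0.922, 0.387, 0.001]
wrist_force: [-0.3, -0.4, -0.6]
grip_width: 0.0269
grasp_force: 12.0
```

play_rows(rows=[[[0, 0, 0], 0], [[0, 0, 0], 0], [[0, 0, 0.1], 0], [[0, 0, 0.2], 0], [[0, 0, 0.3], 0], [[0, 0, 0.4], 0], [[0, 0, 0.48], 0], [[0, 0, 0.55], 0], [[0, 0, 0.6], 0], [[0, 0, 0.63], 0], [[0, 0, 0.63], 0], [[0, 0, 0.63], 0]])

```text
time: 7.22
tcp_pos: [0.6389, -0.2631, 0.0462]
eef_rot: [0.0, 0.922, 0.387, 0.0]
wrist_force: [0.2, -0.2, -0.2]
grip_width: 0.027
grasp_force: 12.0
```

Run:
```python
from h import *
print(get_obs()['grasp_force'],get_obs()["wrist_force"]);go([.638,-.263,.041],-45)
S=grab_frame("scene")
cv2.imwrite("pics/b.png",cv2.cvtColor(cv2.resize(S[180:380,280:460],None,fx=2.5,fy=2.5),cv2.COLOR_RGB2BGR))
```

```text
11.999966204166412 [ 0.23709277 -0.23554497 -0.19433081]
t7.2 pos [ 0.6389 -0.2631  0.0462] yaw -44.5 -> shift [-0.004 -0.005  0.035] turn 0.005 w 0.027
```

View pics/b.png

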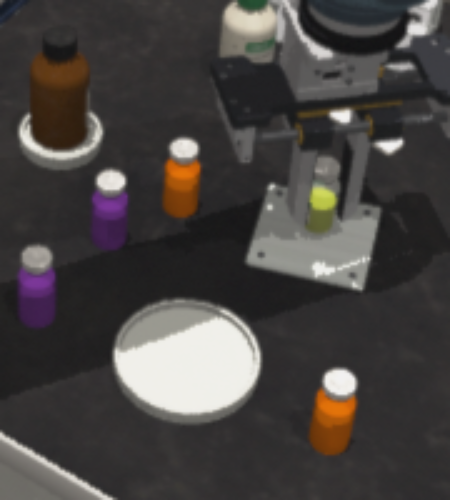

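The vial hangs upright at (321,205), over the middle of the plate and about 5 mm up. I'll lower it and release.

play_rows(rows=[[[0, 0, 0.01], 0], [[0, 0, 0.02], 0], [[0, 0, 0.03], 0], [[0, 0, 0.033], 0], [[0, 0, 0.033], 0], [[0, 0, 0.033], 0]])

```text
time: 7.77
tcp_pos: [0.6388, -0.2631, 0.0415]
eef_rot: [0.0, 0.922, 0.387, 0.0]
wrist_force: [-1.3, 0.1, 2.5]
grip_width: 0.0267
grasp_force: 12.0
```

play_rows(rows=[[[0, 0, 0], 0], [[0, 0, 0], 0], [[0, 0, 0], 0], [[0, 0, 0], 0], [[0, 0, 0], 0], [[0, 0, 0], 0], [[0, 0, 0], 0], [[0, 0, 0], 0]], jaw=-1)

```text
time: 8.43
tcp_pos: [0.6386, -0.263, 0.041]
eef_rot: [0.0, 0.922, 0.387, -0.0]
wrist_force: [0.1, -0.4, -0.7]
grip_width: 0.0768
grasp_force: 0.0
```

play_rows(rows=[[[0, 0, -0.1], 0], [[0, 0, -0.25], 0], [[0, 0, -0.45], 0], [[0, 0, -0.7], 0], [[0, 0, -0.95], 0], [[0, 0, -1], 0], [[0, 0, -1], 0], [[0, 0, -1], 0]])

```text
time: 9.1
tcp_pos: [0.6386, -0.263, 0.1917]
eef_rot: [0.0, 0.922, 0.387, 0.0]
wrist_force: [0.3, -0.4, -0.9]
grip_width: 0.0938
grasp_force: 0.0
```

```bash
python3 -c "
from h import *
go([.4465,.0175,.19],-45)"
```

```text
t9.1 pos [ 0.6386 -0.263   0.1917] yaw -44.5 -> shift [ 0.435 -2.224  0.009] turn 0.005 w 0.0938
```

play_rows(rows=[[[0.04, -0.2, 0], 0], [[0.09, -0.45, 0], 0], [[0.14, -0.7, 0], 0], [[0.2, -0.95, 0], 0]])

```text
time: 9.43
tcp_pos: [0.5553, -0.14, 0.1879]
eef_rot: [-0.002, 0.922, 0.386, -0.002]
wrist_force: [0.5, 1.0, 1.0]
grip_width: 0.094
grasp_force: 0.0
```

play_rows(rows=[[[0.05, -0.25, 0], 0], [[0.1, -0.5, 0], 0], [[0.15, -0.75, 0], 0], [[0.2, -0.95, 0], 0]])

```text
time: 9.77
tcp_pos: [0.4741, -0.0182, 0.1882]
eef_rot: [-0.002, 0.922, 0.387, -0.002]
wrist_force: [0.2, 0.4, 0.5]
grip_width: 0.0944
grasp_force: 0.0
```

play_rows(rows=[[[0.02, -0.16, 0], 0], [[0.04, -0.28, 0], 0], [[0.04, -0.32, 0], 0], [[0.04, -0.32, 0], 0], [[0.04, -0.32, 0], 0]])

```text
time: 10.18
tcp_pos: [0.4472, 0.0173, 0.1901]
eef_rot: [-0.0, 0.922, 0.387, -0.001]
wrist_force: [0.2, 0.1, -0.6]
grip_width: 0.0942
grasp_force: 0.0
```

Run:
```python
from h import *
go([.4465,.0175,.063],-45)
S=grab_frame("scene")
cv2.imwrite("pics/c.png",cv2.cvtColor(cv2.resize(S[130:330,170:450],None,fx=2.5,fy=2.5),cv2.COLOR_RGB2BGR))
```

```text
t10.2 pos [0.4472 0.0173 0.1901] yaw -44.5 -> shift [-0.001 -0.003  0.847] turn 0.005 w 0.0942
```

View pics/c.png

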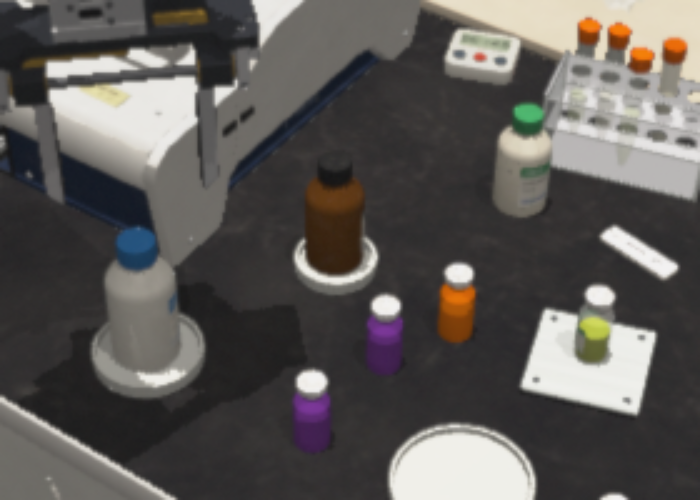

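The vial now stands upright on the plate at (595,325), and the fingers straddle the large bottle. I'll go down and grip it.

play_rows(rows=[[[0, 0, 0.1], 0], [[0, 0, 0.2], 0], [[0, 0, 0.3], 0], [[0, 0, 0.4], 0], [[0, 0, 0.5], 0], [[0, 0, 0.6], 0], [[0, 0, 0.7], 0], [[0, 0, 0.78], 0], [[0, 0, 0.83], 0], [[0, 0, 0.85], 0], [[0, 0, 0.85], 0], [[0, 0, 0.85], 0]])

```text
time: 11.23
tcp_pos: [0.448, 0.0172, 0.0639]
eef_rot: [0.0, 0.922, 0.386, 0.0]
wrist_force: [0.3, 0.3, 0.7]
grip_width: 0.094
grasp_force: 0.0
```

play_rows(rows=[[[0, 0, 0], 0], [[0, 0, 0], 0], [[0, 0, 0], 0], [[0, 0, 0], 0], [[0, 0, 0], 0], [[0, 0, 0], 0], [[0, 0, 0], 0], [[0, 0, 0], 0], [[0, 0, 0], 0], [[0, 0, 0], 0]], jaw=1, grip_force=20)

```text
time: 12.07
tcp_pos: [0.4471, 0.0178, 0.0635]
eef_rot: [-0.0, 0.922, 0.387, -0.0]
wrist_force: [-2.6, 2.8, 4.8]
grip_width: 0.0518
grasp_force: 20.0
```

play_rows(rows=[[[0, 0, -0.05], 0], [[0, 0, -0.15], 0], [[0, 0, -0.3], 0], [[0, 0, -0.45], 0], [[0, 0, -0.6], 0], [[0, 0, -0.75], 0], [[0, 0, -0.85], 0], [[0, 0, -0.85], 0], [[0, 0, -0.85], 0]])

```text
time: 12.82
tcp_pos: [0.4478, 0.0173, 0.1915]
eef_rot: [0.001, 0.922, 0.387, 0.001]
wrist_force: [-0.1, -0.5, -2.5]
grip_width: 0.0514
grasp_force: 20.0
```

```bash
python3 -c "
from h import *
go([.473,-.249,.19],-45)"
```

```text
t12.8 pos [0.4478 0.0173 0.1915] yaw -44.5 -> shift [-1.148  1.364  0.012] turn 0.005 w 0.0514
```

play_rows(rows=[[[-0.05, 0.06, 0], 0], [[-0.15, 0.18, 0], 0], [[-0.27, 0.32, 0], 0], [[-0.4, 0.47, 0], 0], [[-0.52, 0.62, 0], 0], [[-0.65, 0.77, 0], 0], [[-0.74, 0.88, 0], 0], [[-0.8, 0.95, 0], 0]])

```text
time: 13.48
tcp_pos: [0.464, -0.1696, 0.189]
eef_rot: [-0.001, 0.923, 0.386, -0.001]
wrist_force: [-0.4, 0.4, -3.1]
grip_width: 0.052
grasp_force: 20.0
```

play_rows(rows=[[[-0.07, 0.09, 0], 0], [[-0.15, 0.18, 0], 0], [[-0.24, 0.28, 0], 0], [[-0.31, 0.37, 0], 0], [[-0.35, 0.41, 0], 0], [[-0.35, 0.41, 0], 0], [[-0.35, 0.41, 0.15], 0], [[-0.35, 0.41, 0.3], 0], [[-0.35, 0.41, 0.45], 0], [[-0.35, 0.41, 0.6], 0], [[-0.35, 0.41, 0.7], 0], [[-0.35, 0.41, 0.7], 0]])

```text
time: 14.48
tcp_pos: [0.4696, -0.2455, 0.0821]
eef_rot: [-0.004, 0.922, 0.387, -0.002]
wrist_force: [0.1, 0.1, -2.5]
grip_width: 0.0521
grasp_force: 20.0
```

Run:
```python
from h import *
go([.473,-.249,.0635],-45);go([.473,-.249,.0635],-45)
S=grab_frame("scene")
cv2.imwrite("pics/d.png",cv2.cvtColor(cv2.resize(S[180:380,270:450],None,fx=2.5,fy=2.5),cv2.COLOR_RGB2BGR))
```

```text
t14.5 pos [ 0.4696 -0.2455  0.0821] yaw -44.5 -> shift [-0.001  0.033  0.124] turn 0.006 w 0.0521
t14.5 pos [ 0.4696 -0.2455  0.0821] yaw -44.5 -> shift [-0.001  0.033  0.124] turn 0.006 w 0.0521
```

View pics/d.png

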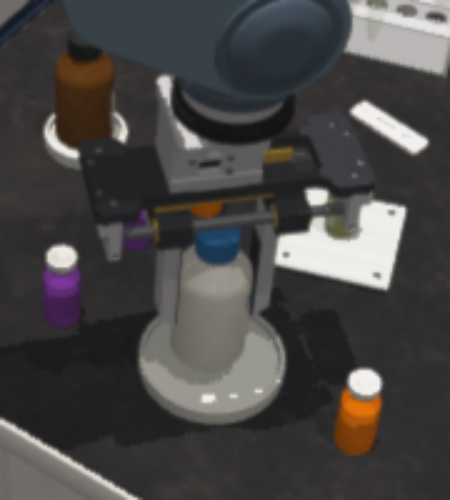

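The bottle hangs upright over the large stand at (215,330). I'll lower it gently.

play_rows(rows=[[[0, 0.02, 0.03], 0], [[0, 0.02, 0.06], 0], [[0, 0.02, 0.09], 0], [[0, 0.02, 0.09], 0], [[0, 0.02, 0.09], 0], [[0, 0.02, 0.09], 0]])

```text
time: 15.03
tcp_pos: [0.4743, -0.2508, 0.0729]
eef_rot: [0.0, 0.922, 0.387, 0.0]
wrist_force: [1.0, -0.0, -1.3]
grip_width: 0.0519
grasp_force: 20.0
```

```bash
python3 -c "
from h import *
go([.473,-.249,.0635],-45)"
```

```text
t15.0 pos [ 0.4743 -0.2508  0.0729] yaw -44.5 -> shift [ 0.002 -0.014  0.063] turn 0.005 w 0.0519
```

play_rows(rows=[[[0, -0.01, 0.02], 0], [[0, -0.01, 0.04], 0], [[0, -0.01, 0.055], 0], [[0, -0.01, 0.06], 0], [[0, -0.01, 0.06], 0], [[0, -0.01, 0.06], 0], [[0, -0.01, 0.06], 0]])

```text
time: 15.62
tcp_pos: [0.4729, -0.2495, 0.0635]
eef_rot: [-0.0, 0.922, 0.387, -0.0]
wrist_force: [-0.8, 1.7, 2.4]
grip_width: 0.0514
grasp_force: 20.0
```

```bash
python3 -c "
from h import *
print(get_obs()['wrist_force']);go([.473,-.249,.0635],-45)"
```

```text
[-0.80287864  1.693441    2.35830747]
t15.6 pos [ 0.4729 -0.2495  0.0635] yaw -44.5 -> shift [ 0.003 -0.002  0.   ] turn 0.005 w 0.0514
```

It has touched down. I'll release and rise.

play_rows(rows=[[[0, 0, 0], 0], [[0, 0, 0], 0], [[0, 0, 0], 0], [[0, 0, 0], 0], [[0, 0, 0], 0], [[0, 0, 0], 0], [[0, 0, 0], 0], [[0, 0, 0], 0]], jaw=-1)

```text
time: 16.28
tcp_pos: [0.473, -0.2495, 0.0635]
eef_rot: [0.0, 0.922, 0.387, 0.0]
wrist_force: [-0.2, 1.0, 0.8]
grip_width: 0.0939
grasp_force: 0.0
```

play_rows(rows=[[[0, 0, -0.08], 0], [[0, 0, -0.2], 0], [[0, 0, -0.35], 0], [[0, 0, -0.55], 0], [[0, 0, -0.75], 0], [[0, 0, -0.9], 0], [[0, 0, -0.95], 0], [[0, 0, -0.95], 0]])

```text
time: 16.95
tcp_pos: [0.4742, -0.2504, 0.209]
eef_rot: [0.002, 0.922, 0.387, 0.001]
wrist_force: [0.1, -0.3, 0.5]
grip_width: 0.0937
grasp_force: 0.0
```

```bash
python3 -c "
from h import *
go([.6145,-.0397,.19],0)"
```

```text
t16.9 pos [ 0.4742 -0.2504  0.209 ] yaw -44.5 -> shift [ 1.658 -0.318  0.126] turn -0.495 w 0.0937
```

play_rows(rows=[[[0.2, -0.04, 0], -0.07], [[0.4, -0.08, 0], -0.14], [[0.6, -0.12, 0], -0.21], [[0.85, -0.16, 0], -0.28], [[0.85, -0.16, 0], -0.36], [[0.85, -0.16, 0], -0.43], [[0.85, -0.16, 0], -0.495], [[0.85, -0.16, 0], -0.495], [[0.85, -0.16, 0], -0.495]])

```text
time: 17.7
tcp_pos: [0.5445, -0.1414, 0.2042]
eef_rot: [-0.001, 0.708, 0.706, -0.0]
wrist_force: [-0.3, -0.8, -0.3]
grip_width: 0.0942
grasp_force: 0.0
```

```bash
python3 -c "
from h import *
go([.6145,-.0397,.19],0)"
```

```text
t17.7 pos [ 0.5445 -0.1414  0.2042] yaw -0.1 -> shift [0.679 0.466 0.095] turn -0.001 w 0.0942
```

play_rows(rows=[[[0.17, 0.12, 0], 0], [[0.34, 0.23, 0], 0], [[0.52, 0.36, 0.05], 0], [[0.68, 0.47, 0.1], 0], [[0.68, 0.47, 0.1], 0], [[0.68, 0.47, 0.1], 0], [[0.68, 0.47, 0.1], 0]])

```text
time: 18.28
tcp_pos: [0.6152, -0.0401, 0.1904]
eef_rot: [-0.0, 0.707, 0.707, -0.0]
wrist_force: [-0.5, 0.2, 0.3]
grip_width: 0.0939
grasp_force: 0.0
```

Run:
```python
from h import *
go([.6145,-.0397,.058],0)
S=grab_frame("scene")
cv2.imwrite("pics/e.png",cv2.cvtColor(cv2.resize(S[130:380,190:450],None,fx=2.3,fy=2.3),cv2.COLOR_RGB2BGR))
```

```text
t18.3 pos [ 0.6152 -0.0401  0.1904] yaw -0.1 -> shift [ 0.003 -0.004  0.883] turn -0.001 w 0.0939
```

View pics/e.png

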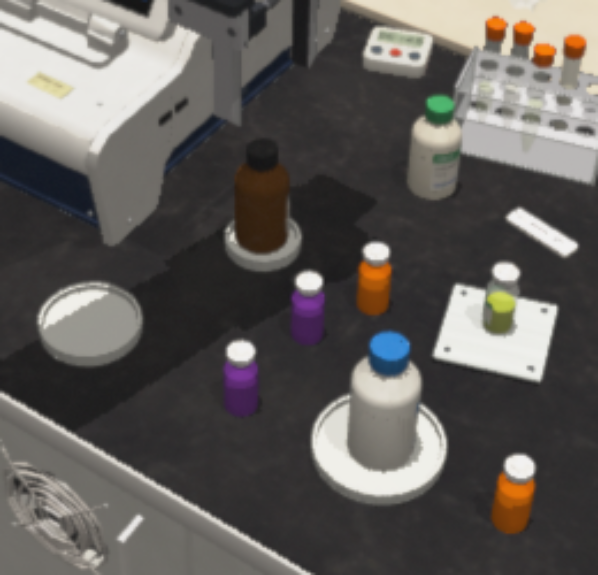

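The large bottle stands on the large stand at (385,415), and the medium stand at (90,322) is empty. I'll go down on the brown bottle, grip it and lift.

play_rows(rows=[[[0, 0, 0.1], 0], [[0, 0, 0.2], 0], [[0, 0, 0.3], 0], [[0, 0, 0.4], 0], [[0, 0, 0.5], 0], [[0, 0, 0.6], 0], [[0, 0, 0.7], 0], [[0, 0, 0.78], 0], [[0, 0, 0.85], 0], [[0, 0, 0.88], 0], [[0, 0, 0.88], 0], [[0, 0, 0.88], 0]])

```text
time: 19.33
tcp_pos: [0.616, -0.04, 0.0594]
eef_rot: [0.0, 0.707, 0.707, 0.0]
wrist_force: [-0.0, -0.2, 0.6]
grip_width: 0.0939
grasp_force: 0.0
```

play_rows(rows=[[[0, 0, 0], 0], [[0, 0, 0], 0], [[0, 0, 0], 0], [[0, 0, 0], 0], [[0, 0, 0], 0], [[0, 0, 0], 0], [[0, 0, 0], 0], [[0, 0, 0], 0], [[0, 0, 0], 0], [[0, 0, 0], 0]], jaw=1, grip_force=20)

```text
time: 20.17
tcp_pos: [0.6157, -0.0397, 0.059]
eef_rot: [-0.0, 0.707, 0.707, -0.0]
wrist_force: [-0.4, -0.3, 0.7]
grip_width: 0.0478
grasp_force: 20.0
```

play_rows(rows=[[[0, 0, -0.05], 0], [[0, 0, -0.15], 0], [[0, 0, -0.3], 0], [[0, 0, -0.45], 0], [[0, 0, -0.6], 0], [[0, 0, -0.75], 0], [[0, 0, -0.85], 0], [[0, 0, -0.85], 0], [[0, 0, -0.85], 0]])

```text
time: 20.92
tcp_pos: [0.6161, -0.0398, 0.1873]
eef_rot: [0.001, 0.707, 0.707, 0.0]
wrist_force: [-0.2, 0.6, -1.1]
grip_width: 0.0474
grasp_force: 20.0
```

```bash
python3 -c "
from h import *
go([.446,.0175,.19],-45)"
```

```text
t20.9 pos [ 0.6161 -0.0398  0.1873] yaw 0.0 -> shift [ 0.383 -1.134 -0.02 ] turn 0.5 w 0.0474
```

play_rows(rows=[[[0.01, -0.06, 0], 0], [[0.04, -0.18, 0], 0], [[0.08, -0.32, 0], 0], [[0.13, -0.47, 0], 0], [[0.18, -0.62, 0], 0], [[0.23, -0.77, 0], 0], [[0.28, -0.9, 0], 0], [[0.3, -0.95, 0], 0]])

```text
time: 21.58
tcp_pos: [0.4695, 0.0064, 0.1841]
eef_rot: [-0.002, 0.707, 0.708, -0.001]
wrist_force: [-0.5, 0.1, -1.4]
grip_width: 0.0478
grasp_force: 20.0
```

play_rows(rows=[[[0.03, -0.06, 0], 0.07], [[0.06, -0.12, 0], 0.14], [[0.08, -0.18, 0], 0.21], [[0.08, -0.18, 0], 0.28], [[0.08, -0.18, 0], 0.35], [[0.08, -0.18, 0], 0.42], [[0.08, -0.18, 0], 0.47], [[0.08, -0.18, 0], 0.5], [[0.08, -0.18, 0], 0.5], [[0.08, -0.18, 0], 0.5], [[0.08, -0.18, 0], 0.5]])

```text
time: 22.5
tcp_pos: [0.4459, 0.0171, 0.1859]
eef_rot: [-0.0, 0.924, 0.383, -0.0]
wrist_force: [0.8, -0.9, -1.1]
grip_width: 0.048
grasp_force: 20.0
```

```bash
python3 -c "
from h import *
go([.446,.0175,.059],-45)"
```

```text
t22.5 pos [0.4459 0.0171 0.1859] yaw -44.9 -> shift [ 0.002 -0.001  0.846] turn 0.001 w 0.048
```

play_rows(rows=[[[0, 0, 0.08], 0], [[0, 0, 0.18], 0], [[0, 0, 0.28], 0], [[0, 0, 0.38], 0], [[0, 0, 0.48], 0], [[0, 0, 0.58], 0], [[0, 0, 0.68], 0], [[0, 0, 0.75], 0], [[0, 0, 0.79], 0], [[0, 0, 0.79], 0], [[0, 0, 0.79], 0], [[0, 0, 0.79], 0]])

```text
time: 23.5
tcp_pos: [0.4469, 0.017, 0.0688]
eef_rot: [0.0, 0.924, 0.383, 0.001]
wrist_force: [-0.3, -0.1, -1.3]
grip_width: 0.0479
grasp_force: 20.0
```

Run:
```python
from h import *
go([.446,.0175,.059],-45)
S=grab_frame("scene")
cv2.imwrite("pics/f.png",cv2.cvtColor(cv2.resize(S[130:330,170:370],None,fx=2.3,fy=2.3),cv2.COLOR_RGB2BGR))
```

```text
t23.5 pos [0.4469 0.017  0.0688] yaw -45.0 -> shift [-0.002 -0.007  0.066] turn 0.0 w 0.0479
```

View pics/f.png

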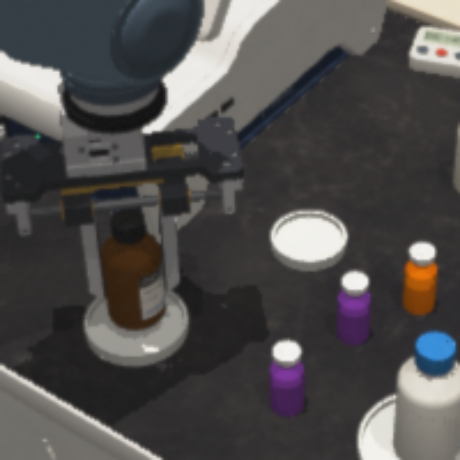

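The brown bottle hangs over the medium stand at (135,290), about 9 mm up. I'll lower and release it.

play_rows(rows=[[[0, 0, 0.02], 0], [[0, 0, 0.04], 0], [[0, 0, 0.055], 0], [[0, 0, 0.065], 0], [[0, 0, 0.065], 0], [[0, 0, 0.065], 0], [[0, 0, 0.065], 0]])

```text
time: 24.13
tcp_pos: [0.4462, 0.0172, 0.0589]
eef_rot: [-0.0, 0.924, 0.383, -0.0]
wrist_force: [-3.4, 1.3, 6.8]
grip_width: 0.0476
grasp_force: 20.0
```

```bash
python3 -c "
from h import *
go([.446,.0175,.059],-45)"
```

```text
t24.1 pos [0.4462 0.0172 0.0589] yaw -45.0 -> shift [ 0.001 -0.002 -0.   ] turn 0.001 w 0.0476
```

play_rows(rows=[[[0, 0, 0], 0], [[0, 0, 0], 0], [[0, 0, 0], 0], [[0, 0, 0], 0], [[0, 0, 0], 0], [[0, 0, 0], 0], [[0, 0, 0], 0], [[0, 0, 0], 0]], jaw=-1)

```text
time: 24.8
tcp_pos: [0.4462, 0.0172, 0.0582]
eef_rot: [-0.0, 0.924, 0.383, -0.0]
wrist_force: [0.7, -0.6, 0.8]
grip_width: 0.0932
grasp_force: 0.0
```

play_rows(rows=[[[0, 0, -0.08], 0], [[0, 0, -0.2], 0], [[0, 0, -0.35], 0], [[0, 0, -0.55], 0], [[0, 0, -0.75], 0], [[0, 0, -0.9], 0], [[0, 0, -0.95], 0], [[0, 0, -0.95], 0], [[0, 0, -0.95], 0]])

```text
time: 25.55
tcp_pos: [0.4458, 0.0172, 0.1998]
eef_rot: [-0.0, 0.924, 0.383, -0.0]
wrist_force: [-0.3, -0.2, 0.2]
grip_width: 0.0939
grasp_force: 0.0
```

```bash
python3 -c "
from h import *
go([.6388,-.263,.19],-45)"
```

```text
t25.6 pos [0.4458 0.0172 0.1998] yaw -45.0 -> shift [-0.412  2.231  0.064] turn 0.0 w 0.0939
```

play_rows(rows=[[[-0.04, 0.2, 0], 0], [[-0.08, 0.45, 0], 0], [[-0.13, 0.7, 0], 0], [[-0.17, 0.95, 0], 0]])

```text
time: 25.88
tcp_pos: [0.5284, -0.1025, 0.1978]
eef_rot: [-0.002, 0.924, 0.383, -0.002]
wrist_force: [0.2, 0.4, 0.3]
grip_width: 0.0938
grasp_force: 0.0
```

play_rows(rows=[[[-0.05, 0.25, 0], 0], [[-0.1, 0.5, 0], 0], [[-0.14, 0.75, 0], 0], [[-0.18, 0.95, 0], 0]])

```text
time: 26.22
tcp_pos: [0.6106, -0.2231, 0.1971]
eef_rot: [-0.002, 0.924, 0.382, -0.001]
wrist_force: [-0.3, -0.1, -0.3]
grip_width: 0.094
grasp_force: 0.0
```

play_rows(rows=[[[-0.04, 0.2, 0], 0], [[-0.06, 0.33, 0.06], 0], [[-0.06, 0.33, 0.06], 0], [[-0.06, 0.33, 0.06], 0], [[-0.06, 0.33, 0.06], 0]])

```text
time: 26.63
tcp_pos: [0.6383, -0.2616, 0.1896]
eef_rot: [-0.002, 0.924, 0.383, -0.001]
wrist_force: [-0.5, -0.3, 0.2]
grip_width: 0.0942
grasp_force: 0.0
```

Run:
```python
from h import *
go([.6388,-.263,.041],-45)
S=grab_frame("scene")
cv2.imwrite("pics/g.png",cv2.cvtColor(cv2.resize(S[130:380,190:450],None,fx=2.3,fy=2.3),cv2.COLOR_RGB2BGR))
```

```text
t26.6 pos [ 0.6383 -0.2616  0.1896] yaw -44.9 -> shift [-0.004  0.013  0.99 ] turn 0.001 w 0.0942
```

View pics/g.png

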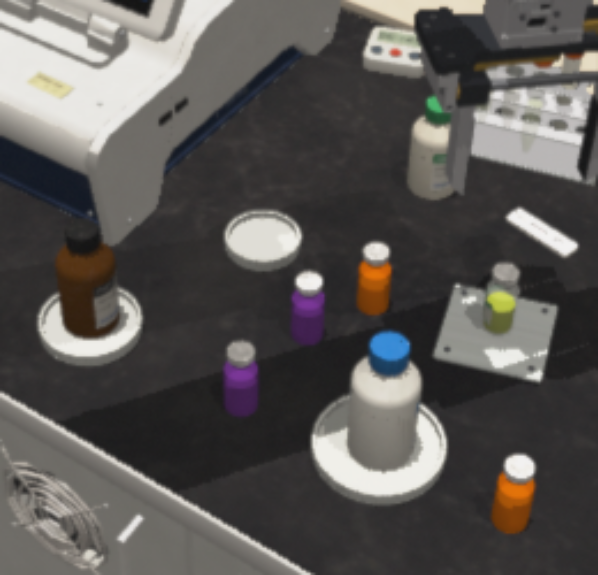

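Brown stands on the medium stand at (90,300), large on the large stand, and the small stand at (263,238) is empty. Next is the vial on the plate.

play_rows(rows=[[[0, 0.01, 0.12], 0], [[0, 0.01, 0.25], 0], [[0, 0.01, 0.38], 0], [[0, 0.01, 0.5], 0], [[0, 0.01, 0.62], 0], [[0, 0.01, 0.74], 0], [[0, 0.01, 0.84], 0], [[0, 0.01, 0.92], 0], [[0, 0.01, 0.97], 0], [[0, 0.01, 0.99], 0], [[0, 0.01, 0.99], 0], [[0, 0.01, 0.99], 0]])

```text
time: 27.68
tcp_pos: [0.641, -0.2641, 0.0441]
eef_rot: [0.001, 0.924, 0.383, 0.0]
wrist_force: [0.6, 0.2, -0.3]
grip_width: 0.0943
grasp_force: 0.0
```

play_rows(rows=[[[0, 0, 0], 0], [[0, 0, 0], 0], [[0, 0, 0], 0], [[0, 0, 0], 0], [[0, 0, 0], 0], [[0, 0, 0], 0], [[0, 0, 0], 0], [[0, 0, 0], 0], [[0, 0, 0], 0], [[0, 0, 0], 0], [[0, 0, 0], 0], [[0, 0, 0], 0]], jaw=1, grip_force=12)

```text
time: 28.68
tcp_pos: [0.6404, -0.2637, 0.0432]
eef_rot: [-0.0, 0.924, 0.383, -0.0]
wrist_force: [0.2, -0.2, 0.9]
grip_width: 0.0273
grasp_force: 12.0
```

```bash
python3 -c "
from h import *
go([.614,-.040,.19],0)"
```

```text
t28.7 pos [ 0.6404 -0.2637  0.0432] yaw -45.0 -> shift [ 0.931 -1.179 -0.979] turn -0.5 w 0.0273
```

play_rows(rows=[[[0, 0, -0.05], 0], [[0, 0, -0.15], 0], [[0, 0, -0.3], 0], [[0, 0, -0.5], 0], [[0, 0, -0.7], -0.07], [[0, 0, -0.85], -0.14], [[0, 0, -0.9], -0.21], [[0, 0, -0.9], -0.28], [[0, 0, -0.9], -0.36], [[0, 0, -0.9], -0.43], [[0, 0, -0.9], -0.5], [[0, 0, -0.9], -0.5]])

```text
time: 29.68
tcp_pos: [0.6408, -0.264, 0.18]
eef_rot: [0.001, 0.706, 0.708, 0.0]
wrist_force: [-0.4, 0.4, 0.1]
grip_width: 0.0267
grasp_force: 12.0
```

```bash
python3 -c "
from h import *
go([.614,-.040,.17],0)"
```

```text
t29.7 pos [ 0.6408 -0.264   0.18  ] yaw 0.1 -> shift [ 1.494 -0.175  0.065] turn 0.001 w 0.0267
```

play_rows(rows=[[[0.05, 0, 0], 0], [[0.2, -0.02, 0], 0], [[0.35, -0.04, 0], 0], [[0.5, -0.06, 0], 0], [[0.65, -0.07, 0], 0], [[0.8, -0.09, 0], 0]])

```text
time: 30.18
tcp_pos: [0.6268, -0.1423, 0.179]
eef_rot: [0.0, 0.708, 0.706, 0.0]
wrist_force: [0.1, -0.1, -0.1]
grip_width: 0.0271
grasp_force: 12.0
```

play_rows(rows=[[[0.15, -0.02, 0], 0], [[0.3, -0.03, 0], 0], [[0.45, -0.05, 0], 0], [[0.6, -0.07, 0], 0], [[0.67, -0.08, 0], 0], [[0.69, -0.08, 0], 0], [[0.69, -0.08, 0], 0], [[0.69, -0.08, 0], 0], [[0.69, -0.08, 0], 0]])

```text
time: 30.93
tcp_pos: [0.6151, -0.0414, 0.1784]
eef_rot: [0.0, 0.707, 0.707, -0.0]
wrist_force: [0.4, 0.5, -0.8]
grip_width: 0.0271
grasp_force: 12.0
```

```bash
python3 -c "
from h import *
go([.614,-.040,.043],0)"
```

```text
t30.9 pos [ 0.6151 -0.0414  0.1784] yaw -0.1 -> shift [ 0.01  -0.007  0.903] turn -0.001 w 0.0271
```

play_rows(rows=[[[0.01, -0.01, 0.08], 0], [[0.01, -0.01, 0.18], 0], [[0.01, -0.01, 0.28], 0], [[0.01, -0.01, 0.4], 0], [[0.01, -0.01, 0.52], 0], [[0.01, -0.01, 0.64], 0], [[0.01, -0.01, 0.74], 0], [[0.01, -0.01, 0.81], 0], [[0.01, -0.01, 0.84], 0], [[0.01, -0.01, 0.84], 0], [[0.01, -0.01, 0.84], 0], [[0.01, -0.01, 0.84], 0]])

```text
time: 31.93
tcp_pos: [0.6142, -0.0391, 0.0533]
eef_rot: [0.001, 0.707, 0.707, 0.001]
wrist_force: [0.6, 0.1, -0.5]
grip_width: 0.0269
grasp_force: 12.0
```

Run:
```python
from h import *
go([.614,-.040,.043],0)
S=grab_frame("scene")
cv2.imwrite("pics/i.png",cv2.cvtColor(cv2.resize(S[130:330,210:410],None,fx=2.3,fy=2.3),cv2.COLOR_RGB2BGR))
```

```text
t31.9 pos [ 0.6142 -0.0391  0.0533] yaw 0.0 -> shift [-0.006 -0.001  0.069] turn 0.0 w 0.0269
```

View pics/i.png

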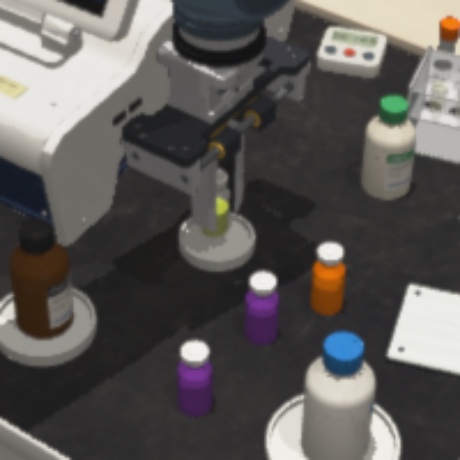

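The vial hangs over the small stand at (216,215), about 10 mm up. I'll lower and release it.

play_rows(rows=[[[0, 0, 0.02], 0], [[0, 0, 0.04], 0], [[0, 0, 0.055], 0], [[0, 0, 0.065], 0], [[0, 0, 0.068], 0], [[0, 0, 0.068], 0], [[0, 0, 0.068], 0], [[0, 0, 0.068], 0]])

```text
time: 32.65
tcp_pos: [0.6133, -0.0388, 0.0431]
eef_rot: [-0.0, 0.707, 0.707, -0.0]
wrist_force: [-2.7, 0.7, 7.3]
grip_width: 0.0268
grasp_force: 12.0
```

```bash
python3 -c "
from h import *
print(get_obs()['wrist_force']);go([.614,-.040,.043],0)"
```

```text
[-2.6838041   0.66718004  7.26529601]
t32.6 pos [ 0.6133 -0.0388  0.0431] yaw 0.1 -> shift [-0.008  0.005  0.001] turn 0.001 w 0.0268
```

play_rows(rows=[[[0, 0, 0], 0], [[0, 0, 0], 0], [[0, 0, 0], 0], [[0, 0, 0], 0], [[0, 0, 0], 0], [[0, 0, 0], 0], [[0, 0, 0], 0], [[0, 0, 0], 0]], jaw=-1)

```text
time: 33.32
tcp_pos: [0.6133, -0.0388, 0.042]
eef_rot: [0.0, 0.707, 0.707, 0.0]
wrist_force: [-0.3, -0.6, 1.2]
grip_width: 0.077
grasp_force: 0.0
```

play_rows(rows=[[[0, 0, -0.08], 0], [[0, 0, -0.2], 0], [[0, 0, -0.35], 0], [[0, 0, -0.55], 0], [[0, 0, -0.75], 0], [[0, 0, -0.95], 0], [[0, 0, -1], 0], [[0, 0, -1], 0], [[0, 0, -1], 0]])

```text
time: 34.07
tcp_pos: [0.613, -0.0387, 0.1918]
eef_rot: [-0.0, 0.707, 0.707, -0.0]
wrist_force: [-0.1, -0.8, -0.1]
grip_width: 0.0938
grasp_force: 0.0
```

play_rows(rows=[[[-0.2, 0, -0.2], 0], [[-0.4, 0, -0.3], 0], [[-0.6, 0, -0.3], 0], [[-0.8, 0, -0.3], 0], [[-1, 0, -0.3], 0], [[-1, 0, -0.3], 0], [[-1, 0, -0.3], 0], [[-1, 0, -0.3], 0]])

```text
time: 34.73
tcp_pos: [0.6126, -0.1879, 0.2348]
eef_rot: [-0.002, 0.707, 0.707, -0.0]
wrist_force: [0.3, 0.8, 0.2]
grip_width: 0.0941
grasp_force: 0.0
```

Run:
```python
from h import *
go([.614,-.040,.19],0)
S=grab_frame("scene");T=grab_frame("top")
cv2.imwrite("pics/j.png",cv2.cvtColor(cv2.resize(S[130:380,190:450],None,fx=2.3,fy=2.3),cv2.COLOR_RGB2BGR))
cv2.imwrite("pics/k.png",cv2.cvtColor(cv2.resize(T[165:330,265:465],None,fx=3.6,fy=3.6),cv2.COLOR_RGB2BGR))
```

```text
t34.7 pos [ 0.6126 -0.1879  0.2348] yaw 0.0 -> shift [0.986 0.011 0.301] turn 0.0 w 0.0941
```

View pics/j.png

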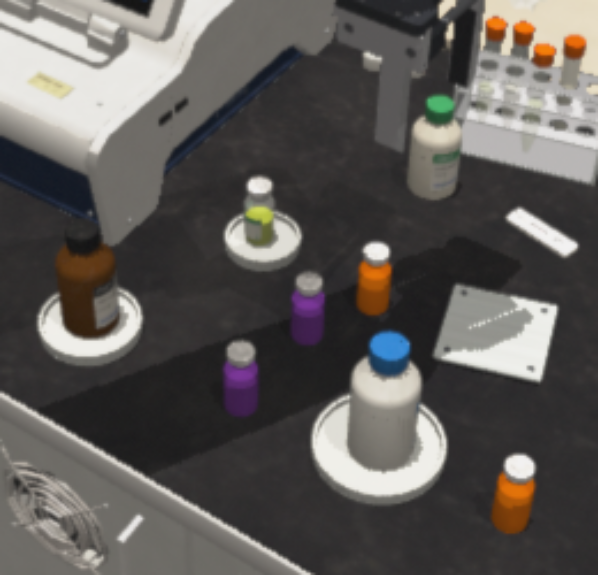

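All three stand upright in the middle of their stands: brown at (90,300), vial at (260,225) and large at (385,415). The arm is clear of everything, so I'll hand in.

```bash
python3 -c "
from station import *
print(hand_in())"
```

```text
the job is handed in; nothing more can be done
None
```

The job is handed in at about 35 s of the 112 s limit: the last picture shows both bottles and the vial upright on their own stands, with the arm clear and the spare bottle and timer never touched; the hand-in gave no verdict.

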